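Clamp the filter cassette in the bench screw press

ROBOT

A 6-joint arm with a two-finger parallel gripper is mounted at the origin on the work surface. World frame = base frame: x ahead of the robot, y to its left, z up, the work surface at z = 0. Lengths are in m, angles in rad, forces in N, time in s.
With the tool pointing down it reaches from about 0.35 to 0.85 m from the base axis. Payload 8.1 kg.
Tool frame: the origin (TCP) lies between the finger pads; the fingertips stand env.nose_length ahead of it and the grasp point (between the pads) lies 11 mm behind it (env.nose_length is the distance from the TCP to the fingertips, in m); x points along the fingers, y is the direction in which the jaws open and shut, and the axes are right-handed (so a half turn about x gives the same grasp; the last joint's range is limited). The gripper opens to 85 mm and grips with 20 to 120 N. Pads are 22 mm wide; open, the fingers measure 114 mm over their backs; the gripper's body (76 mm by 85 mm) begins 54 mm behind the grasp point. The pads swing forward as they close: fully open they stand 13 mm farther back than shut.
Start: joints at [-1.217, 0.13, 1.488, -0, 1.523, -0.085], TCP at [0.255, -0.543, 0.239] pointing down, gripper open.
Joint ranges: [-2.96, 2.96], [-0.89, 2.26], [0.02, 2.5], [-1.34, 4.48], [0, 2.73], [-2.66, 2.66]. Speed limits (rad/s): [2.39, 2.39, 2.79, 3.14, 3.14, 3.14].

INTERFACE

Orientations are given as a unit quaternion [w, x, y, z].
In Python, from bench import sensors, read_camera, camera_model, env gives the robot as it stands.
- The arm moves only by the tool arm_command, never from a script. Its arguments are lists of equal length, an entry for each row: "turn": the turn, a rotation vector about the tool's x, y, z in rad, a list of three; "delta_pos": the shift along the tool's x, y, z in mm, a list of three; "fingers": the closure, from -1 (fully open) to 1 (shut), so that 0 is half open. In form: {"turn": [[ax, ay, az], ...], "delta_pos": [[dx, dy, dz], ...], "fingers": [fingers, ...]}. A call has exactly 8 rows; each row is the pose to reach, as a shift and turn from the pose measured when the call began, along the tool's axes at that moment; what a row does not reach only later rows make up. A row lasts 1/12 s, in which the tool goes at most 41.7 mm and 7.16 degrees, less where a joint would pass 70% of its speed; a pose out of reach is approached as far as the arm can. A call with a gripper value outside its range is refused whole. The fingers move at their own pace and stop on an object; "force" is the grip in N (left out, the last holds). Time passes only in rows, so rows that repeat a pose let the fingers close, or fill a call up. It gives the time, the measured TCP pose, the force and the opening at its end, in the units of the state.
- sensors.sense(): the state, without advancing time (a new reading comes with each control period).
- read_camera(name): name is "scene" or "side" or "wrist"; returns the picture (420x560x3 uint8, red, green, blue); there is no depth.
- camera_model(name): a dict with "fx", "fy", "cx", "cy" (pixels), "distortion" ([k1, k2, p1, p2, k3] as OpenCV has them; the pictures are not rectified), "extrinsics" (4x4, takes a point from world to camera coordinates). Camera axes: x right, y down, z forward; pixel columns grow to the right and rows downward; lengths in m; the calibration is good to about 2 mm. A picture is of the moment at which its call begins: read the wrist's pose just before it. camera_model takes no time and is no camera call; for the wrist camera it gives the pose at the moment of the call.
- env.close_job(): hands the job in, once; it reports no verdict.
The state is a dict: "time": time; "joint_positions": joint angles; "qvel": joint speeds; "joint_torque": joint torques, N m; "tool_pos": TCP position; "orientation": TCP orientation; "force": force on the tool from outside, world axes, zero at the start; "moment": the same for the moment, N m; "finger_gap": finger opening in m.
Only numpy, scipy, OpenCV 4.12 (cv2) and the standard library are available. Lean on these libraries where they do the work, as an engineer would, in place of code of your own. Each camera call takes 0.05 s, during which the arm holds its last target.

TASK

One of the two small screw presses on the lab bench has a filter cassette standing on its anvil. Wind that press's crank clockwise until its sprung foot just touches the cassette, then give the crank a further quarter turn (90 degrees) and let go, leaving the cassette clamped. Leave the crank of the empty press alone.

Things in the scene. Friction and masses are not known exactly. Their poses are not given: they have to be found in the camera images.
- press_hub (a point): The loaded press: white base 120 x 180 mm, two steel posts, white crossbar, crank on top. This point is on the vertical screw axis, 233 mm above the bench, level with the handle's middle; z up. The crank turns about it, clockwise seen from above to lower the foot (5 rad to spare); it stays at its height, needs about 3 N at the handle and stays where left. Crossbar top 188 mm, hub top 208 mm above the bench.
- press_handle (a point): Middle of the upright black crank handle of the loaded press, a round grip 23 mm in diameter and 50 mm tall (208 to 258 mm above the bench). It spins freely on its pin, so it can be carried round at a constant gripper heading. It circles the screw axis at 60 mm radius. The crank arm below it is 18 mm wide, top 205 mm above the bench.
- press_face (a point): Centre of the underside of the loaded press's steel foot, a disc 44 mm in diameter and 10 mm thick below the crossbar. Clockwise cranking lowers it 30 mm per full turn until it touches the cassette (4 to 12 mm below it at the start, so after about 0.13 to 0.4 turn).
- press_foot (a joint): How far (m) the foot is pushed up into its ram sleeve against a spring (1.5 N/mm): 0 while it hangs free, then 0.030 per full turn of the crank after touching the cassette (0.0075 for a quarter turn). Its brass stem shows 20 mm between disc and sleeve when free, less as it is pushed in. It stops at 0.016.
- cassette_top (a point): Centre of the flat top of the filter cassette, a white plastic drum 54 mm in diameter and 42 mm tall with two grey bands, standing centred on the round dark steel anvil of the loaded press, under the foot. The anvil's height varies. Another such cassette stands on the open bench and is not needed.
- spare_handle (a point): Middle of the crank handle of the second press, of the same build but with no cassette in it. Not to be moved.
Things that resemble listed ones, but are neither listed nor needed, are in the scene too. What is shaped like the part that bears press_hub but purple is not meant.

How it is judged:
At the end, for the whole second after the job is handed in: The foot of the loaded press bears on the cassette and the crank stands 90 degrees past first contact, give or take about 35 degrees (the foot pushed 4.6 to 10.4 mm into its sleeve); the cassette is upright and within 12 mm of the screw axis (value of joint press_foot between 0.0046 and 0.0104 m and horizontal distance between cassette_top and press_hub below 0.012 m and angle between cassette_top's own z axis and vertical below 0.1 rad and distance between press_face and cassette_top below 0.014 m); the robot touches nothing.
It fails at once if the empty press's crank is turned (its handle moved more than 20 mm) (distance of spare_handle from where it was at the start of the episode above 0.02 m).
It also fails if it takes over 42 s, if anything falls off the work surface, if the arm or the gripper's body presses on something with over 40 N, if the wrist force passes 120 N, or if a joint passes its speed limit or range.

## Working session

There is one attempt and no reset: what is moved stays moved. The work goes in short steps, Python scripts to look and compute and a tool call to move; the robot and the scene stay as the last step left them, time stands still between calls to the robot, and variables do not carry over. Pictures are saved under pics/ and viewed, and the job is handed in when it is done.

Besides the shell and the picture viewer there is one more tool, called after "Call:" as name(argument=value, ...) on one line, values as JSON. arm_command: Moves the arm, as the interface text tells. Its arguments: {"type":"object","properties":{"turn":{"type":"array","items":{"type":"array","items":{"type":"number"}}},"delta_pos":{"type":"array","items":{"type":"array","items":{"type":"number"}}},"fingers":{"type":"array","items":{"type":"number"}},"force":{"type":"number"}},"required":["turn","delta_pos","fingers"]}

```bash
mkdir -p pics; ls; python3 - <<'E'
from bench import sensors, read_camera, camera_model, env
import cv2,numpy as np
print(env.nose_length, sensors.sense())
for n in ["scene","side","wrist"]:
    m=camera_model(n); im=read_camera(n)
    cv2.imwrite(f"pics/{n}0.png",im[:,:,::-1]); print(n,m)
E
```

```text
pics
0.008 {'time': 0.0, 'joint_positions': array([-1.21738123e+00,  1.31194812e-01,  1.48932733e+00,  1.82522740e-05,
        1.52298808e+00, -8.53917360e-02]), 'qvel': array([-0.00083549, -0.00147308,  0.00081773,  0.00100616,  0.00114589,
        0.00082299]), 'joint_torque': array([-4.54052453e-03, -5.69400358e+01, -5.00557101e+01, -3.66546628e-04,
        1.49096962e-02, -1.26056614e-05]), 'tool_pos': array([ 0.25475405, -0.54261973,  0.23819794]), 'orientation': array([-0.15322681, -0.6900712 , -0.1545723 ,  0.69023959]), 'force': array([-0.46783696,  0.49291887, -0.15854631]), 'moment': array([ 0.02236584, -0.00145694,  0.03780949]), 'finger_gap': 0.08530684332871619}
scene {'fx': 398.16126420299537, 'fy': 398.16126420299537, 'cx': 284.0606861332145, 'cy': 209.03537779094134, 'distortion': array([-0.11065426,  0.        ,  0.        ,  0.        ,  0.        ]), 'extrinsics': array([[-0.64497392,  0.76419132,  0.00450189,  0.41729905],
       [ 0.54020989,  0.46008561, -0.70462366, -0.12941763],
       [-0.54053854, -0.45203192, -0.70956693,  1.35734242],
       [ 0.        , 
[... 254 characters left out ...]
y([[ 0.79718262, -0.60366417, -0.00945702, -0.48893335],
       [-0.39554553, -0.51038453, -0.763578  ,  0.2772101 ],
       [ 0.45611797,  0.61245179, -0.64564634,  1.42855474],
       [ 0.        ,  0.        ,  0.        ,  1.        ]])}
wrist {'fx': 369.47478562144164, 'fy': 369.47478562144164, 'cx': 285.38274321173157, 'cy': 206.27537285071756, 'distortion': array([-0.10163016,  0.        ,  0.        ,  0.        ,  0.        ]), 'extrinsics': array([[ 0.42525574, -0.90507144, -0.00180419, -0.59939233],
       [-0.85536529, -0.40255081,  0.32604151, -0.04279465],
       [-0.29581713, -0.13710778, -0.94535373,  0.38179868],
       [ 0.        ,  0.        ,  0.        ,  1.        ]])}
```

View pics/scene0.png

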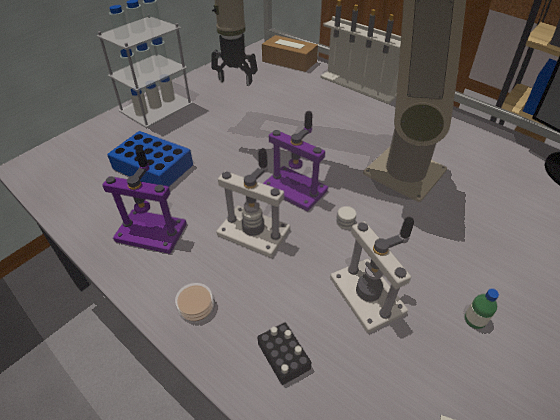

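View pics/side0.png

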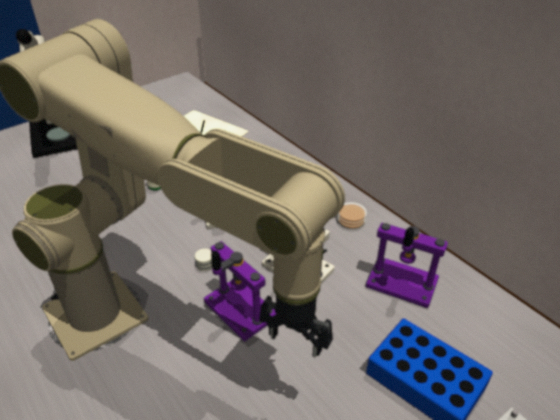

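View pics/wrist0.png

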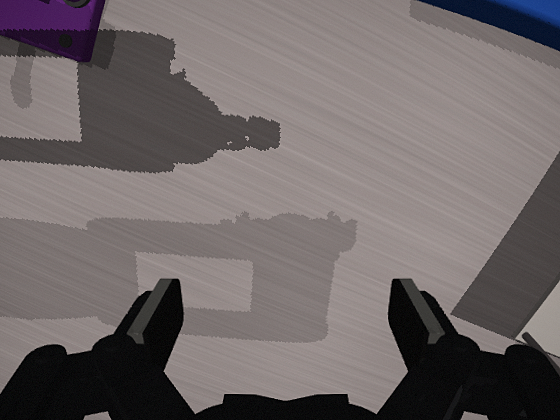

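Two white presses (hubs near scene (257,182) and (381,245)) and two purple ones (not meant). I'll zoom in on both white ones.

```bash
python3 - <<'E'
import cv2,numpy as np
im=cv2.imread("pics/scene0.png")
a=cv2.resize(im[140:260,200:310],None,fx=3.6,fy=4.9*3.6/4.9,interpolation=cv2.INTER_CUBIC)
b=cv2.resize(im[210:330,320:430],None,fx=3.6,fy=3.6,interpolation=cv2.INTER_CUBIC)
cv2.imwrite("pics/crop0.png",np.hstack([a,b]))
E
```

```text
(no output)
```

View pics/crop0.png

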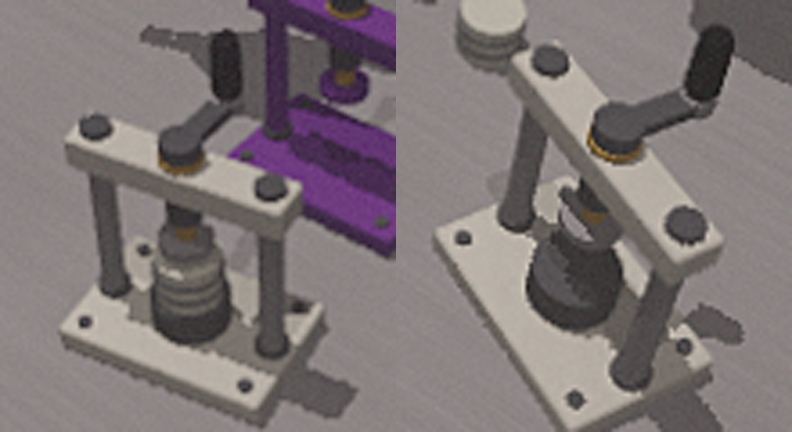

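Candidates: left white press (crank hub ~(250,178)) has a white banded drum between its foot and anvil, so it is loaded. The right white press (hub ~(381,245)) shows only the foot and dark anvil, so it is empty. The purple presses at (140,180) and (300,140) and the loose cassette at (346,216) are not meant. The choice is the left white press.

```bash
cat > h.py <<'E'
import numpy as np,cv2
from scipy.spatial.transform import Rotation as R
def ray(m,uv):
    K=np.array([[m["fx"],0,m["cx"]],[0,m["fy"],m["cy"]],[0,0,1]])
    p=cv2.undistortPoints(np.array([[uv]],float),K,m["distortion"])[0,0]
    E=m["extrinsics"]; d=E[:3,:3].T@np.array([p[0],p[1],1]); o=-E[:3,:3].T@E[:3,3]
    return o,d
def onz(m,uv,z):
    o,d=ray(m,uv); return o+d*(z-o[2])/d[2]
def proj(m,P):
    K=np.array([[m["fx"],0,m["cx"]],[0,m["fy"],m["cy"]],[0,0,1]]); E=m["extrinsics"]
    return cv2.projectPoints(np.array(P,float).reshape(-1,1,3),cv2.Rodrigues(E[:3,:3])[0],E[:3,3],K,m["distortion"])[0][:,0]
E
python3 - <<'E'
from bench import *
from bench import sensors,camera_model
from h import *
m=camera_model("scene")
c=lambda x,y:(200+x/3.6-.4,140+y/3.6-.4)
d=lambda x,y:(320+(x-396)/3.6-.4,210+y/3.6-.4)
for n,p,z in [("hubtop",c(180,137),.208),("hnd",c(226,65),.233),("hndtop",c(227,36),.258),("postL",c(96,122),.194),("postR",c(270,183),.194),
 ("B hub",d(617,122),.208),("B hnd",d(709,63),.233)]:
    print(n,onz(m,p,z).round(4))
im=cv2.imread("pics/scene0.png"); 
hsv=cv2.cvtColor(im,cv2.COLOR_BGR2HSV)
mask=((hsv[...,2]<55)).astype(np.uint8)
n,l,s,ce=cv2.connectedComponentsWithStats(mask)
for i in range(1,n):
    if s[i,4]>40 and 200<ce[i][0]<430 and 130<ce[i][1]<300: print(s[i],ce[i].round(1),onz(m,ce[i],.233).round(4))
st=sensors.sense(); q=st["orientation"]
print(R.from_quat(q,scalar_first=True).as_matrix().round(3))
E
```

```text
hubtop [ 0.5393 -0.2069  0.208 ]
hnd [ 0.4805 -0.2155  0.233 ]
hndtop [ 0.4786 -0.2151  0.258 ]
postL [ 0.5556 -0.2774  0.194 ]
postR [ 0.5229 -0.137   0.194 ]
B hub [0.5124 0.1612 0.208 ]
B hnd [0.4565 0.188  0.233 ]
[259 149   8  19 137] [262.4 158.1] [ 0.4818 -0.2142  0.233 ]
[400 217  14  21 192] [406.8 227.3] [0.4565 0.1887 0.233 ]
[[-0.001  0.425 -0.905]
 [ 0.001 -0.905 -0.425]
 [-1.    -0.001 -0.   ]]
```

```bash
python3 - <<'E'
from bench import sensors,camera_model
from h import *
st=sensors.sense(); T=R.from_quat(st["orientation"],scalar_first=True).as_matrix()
m=camera_model("wrist");E=m["extrinsics"];o=-E[:3,:3].T@E[:3,3]
print("cam in tool",(T.T@(o-st["tool_pos"])).round(4)); print((T.T@E[:3,:3].T).round(3))
ms=camera_model("scene");E=ms["extrinsics"];print("scenecam",-E[:3,:3].T@E[:3,3])
for p in [(308,118),(141,155),(262,158)]: print(p,onz(ms,p,.233).round(3))
print("purple base near/front", [onz(ms,p,.01).round(3) for p in [(263,183),(303,206),(327,187)]])
E
```

```text
cam in tool [-0.1355  0.0003 -0.0843]
[[ 0.    -0.326  0.945]
 [ 1.     0.     0.   ]
 [-0.     0.945  0.326]]
scenecam [1.07275558 0.35420898 0.87005594]
(308, 118) [ 0.253 -0.241  0.233]
(141, 155) [ 0.679 -0.471  0.233]
(262, 158) [ 0.482 -0.215  0.233]
purple base near/front [array([ 0.371, -0.323,  0.01 ]), array([ 0.37 , -0.158,  0.01 ]), array([ 0.251, -0.153,  0.01 ])]
```

Call:
arm_command(turn=[[0.03,0,0],[0.06,0,0],[0.09,0,0],[0.12,0,0],[0.15,0,0],[0.18,0,0],[0.2,0,0],[0.21,0,0]], delta_pos=[[-40,0,0],[-80,0,0],[-110,-8,-28],[-110,-19,-66],[-110,-30,-104],[-110,-41,-142],[-110,-52,-180],[-110,-63,-218]], fingers=[-1,-1,-1,-1,-1,-1,-1,-1])

```text
time: 0.82
tool_pos: [0.4264, -0.3917, 0.3484]
orientation: [-0.08, -0.702, -0.081, 0.703]
force: [0.4, 0.5, -0.4]
finger_gap: 0.0855
```

Call:
arm_command(turn=[[0,0,0],[0,0,0],[0,0,0],[0,0,0],[0,-0.1,0],[0,-0.2,0],[0,-0.3,0],[0,-0.4,0]], delta_pos=[[0,-19,-36],[0,-38,-73],[0,-58,-109],[0,-78,-146],[0,-97,-182],[0,-116,-218],[0,-136,-255],[0,-155,-291]], fingers=[-1,-1,-1,-1,-1,-1,-1,-1])

```text
time: 1.48
tool_pos: [0.6535, -0.1957, 0.3494]
orientation: [-0.094, -0.572, -0.068, 0.812]
force: [1.2, -1.4, 1.3]
finger_gap: 0.0856
```

```bash
cat > g.py <<'E'
import sys
from bench import sensors
from h import *
st=sensors.sense(); T=R.from_quat(st["orientation"],scalar_first=True).as_matrix()
print("t",st["time"],"pos",st["tool_pos"].round(4),"q",st["joint_positions"].round(3),"F",st["force"].round(2)); print("axes x,y,z",T.T.round(3).tolist())
def go(target): print("delta tool mm",(T.T@(np.array(target)-st["tool_pos"])*1000).round(1))
def rot(xa,za):
    xa=np.array(xa,float);xa/=np.linalg.norm(xa);za=np.array(za,float);za-=xa*(za@xa);za/=np.linalg.norm(za)
    D=np.c_[xa,np.cross(za,xa),za]
    print("turn",R.from_matrix(T.T@D).as_rotvec().round(3))
E
python3 - <<'E'
from g import *
n=np.array([.974,.227,0]);zz=np.array([0,0,1]);t=.7
go([.674,-.175,.235]); rot(-np.sin(t)*n-np.cos(t)*zz,-np.cos(t)*n+np.sin(t)*zz)
E
```

```text
t 1.4833 pos [ 0.6535 -0.1957  0.3494] q [-0.281  0.696  0.612 -0.192  2.128  0.979] F [ 1.2  -1.45  1.34]
axes x,y,z [[-0.328, -0.074, -0.942], [0.23, -0.973, -0.004], [-0.916, -0.218, 0.336]]
delta tool mm [ 99.5 -15.  -61.7]
turn [ 0.005 -0.358  0.002]
```

Call:
arm_command(turn=[[0,-0.07,0],[0,-0.14,0],[0,-0.21,0],[0,-0.28,0],[0,-0.36,0],[0,-0.36,0],[0,-0.36,0],[0,-0.36,0]], delta_pos=[[20,-3,-12],[40,-6,-25],[60,-9,-37],[80,-12,-50],[99,-15,-62],[99,-15,-62],[99,-15,-62],[99,-15,-62]], fingers=[-1,-1,-1,-1,-1,-1,-1,-1])

```text
time: 2.15
tool_pos: [0.6727, -0.1743, 0.2305]
orientation: [-0.104, -0.415, -0.051, 0.902]
force: [-0.3, -0.9, 0.5]
finger_gap: 0.0857
```

```bash
python3 - <<'E'
from g import *
import pickle
from bench import read_camera,camera_model
m=camera_model("wrist"); im=read_camera("wrist"); pickle.dump(m,open("w1.pkl","wb"))
cv2.imwrite("pics/w1.png",im[:,:,::-1])
print(proj(m,[[.539,-.207,z] for z in (0,.1,.188,.208)]).round(0).tolist())
E
```

```text
t 2.15 pos [ 0.6727 -0.1743  0.2305] q [-0.192  1.289  0.025 -0.424  2.445  0.903] F [-0.27 -0.88  0.49]
axes x,y,z [[-0.633, -0.146, -0.76], [0.231, -0.973, -0.006], [-0.739, -0.179, 0.65]]
[[287.0, 118.0], [287.0, 198.0], [286.0, 291.0], [286.0, 316.0]]
```

View pics/w1.png

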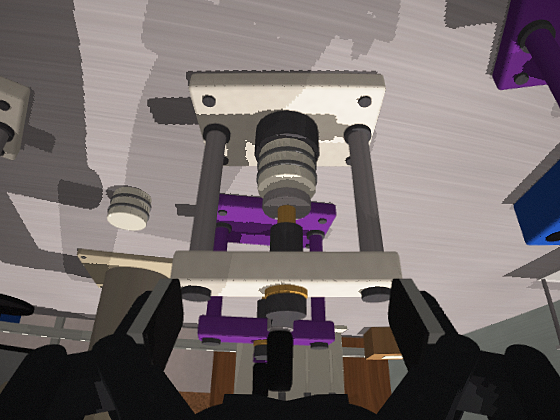

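The wrist view is upside down. It shows the loaded press head-on: cassette at (287,165), foot disc at (287,207), brass stem at (287,214). Next, a close crop, flipped.

```bash
python3 - <<'E'
import cv2
im=cv2.imread("pics/w1.png")[100:330,230:345]
cv2.imwrite("pics/w1c.png",cv2.rotate(cv2.resize(im,None,fx=2.6*1,fy=2.6,interpolation=cv2.INTER_CUBIC),cv2.ROTATE_180))
im=cv2.imread("pics/w1.png")[150:260,240:335]
cv2.imwrite("pics/w1d.png",cv2.rotate(cv2.resize(im,None,fx=5,fy=5,interpolation=cv2.INTER_CUBIC),cv2.ROTATE_180))
E
```

```text
(no output)
```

View pics/w1d.png

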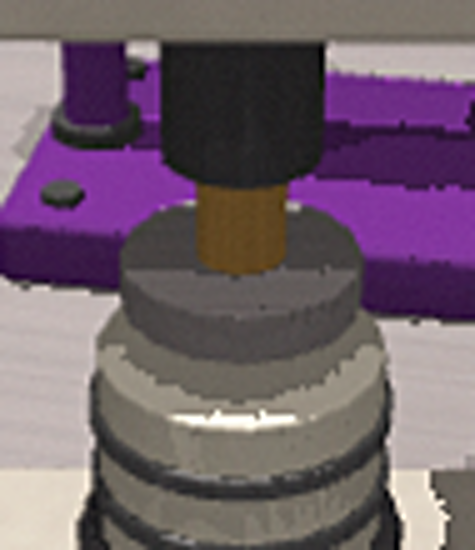

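```bash
python3 - <<'E'
import cv2,numpy as np
im=cv2.imread("pics/w1.png")[100:222,245:330]
im=cv2.rotate(im,cv2.ROTATE_180)
f=np.clip((im.astype(float)/255)**.6*255,0,255).astype(np.uint8)
f=cv2.resize(f,None,fx=4.9,fy=4.9,interpolation=cv2.INTER_NEAREST)
cv2.imwrite("pics/w1e.png",f)
im=cv2.imread("pics/w1.png")
g=cv2.cvtColor(im,cv2.COLOR_BGR2GRAY)
for u in (277,287,297): print(u,[(v,int(g[v,u])) for v in range(222,120,-1)])
E
```

```text
277 [(222, 69), (221, 77), (220, 65), (219, 125), (218, 139), (217, 80), (216, 62), (215, 65), (214, 65), (213, 66), (212, 61), (211, 62), (210, 66), (209, 66), (208, 64), (207, 66), (206, 70), (205, 98), (204, 98), (203, 92), (202, 94), (201, 93), (200, 95), (199, 95), (198, 91), (197, 92), (196, 77), (195, 75), (194, 74), (193, 76), (192, 74), (191, 75), (190, 77), (189, 72), (188, 76), (187, 100), (186, 105), (185, 103), (184, 101), (183, 101), (182, 98), (181, 140), (180, 150), (179, 145), (178, 140), (177, 133), (176, 254), (175, 236), (174, 142), (173, 118), (172, 121), (171, 124), (170, 124), (169, 119), (168, 122), (167, 123), (166, 128), (165, 98), (164, 112), (163, 63), (162, 51), (161, 50), (160, 80), (159, 112), (158, 113), (157, 107), (156, 109), (155, 111), (154, 111), (153, 123), (152, 130), (151, 68), (150, 55), (149, 53), (148, 53), (147, 60), (146, 115), (145, 124), (144, 122), (143, 122), (142, 122), (141, 119), (140, 124), (139, 131), (138, 33), (137, 42), (136, 45), (135, 100), (134, 68), (133, 33), (132, 41), (131, 39), (130, 36), (129, 36), (128, 35), (127, 39)
[... 1701 characters left out ...]
, 100), (180, 145), (179, 147), (178, 143), (177, 129), (176, 254), (175, 220), (174, 135), (173, 123), (172, 127), (171, 129), (170, 128), (169, 127), (168, 130), (167, 130), (166, 128), (165, 137), (164, 97), (163, 52), (162, 45), (161, 43), (160, 94), (159, 111), (158, 112), (157, 108), (156, 109), (155, 118), (154, 120), (153, 119), (152, 105), (151, 138), (150, 57), (149, 47), (148, 46), (147, 101), (146, 116), (145, 112), (144, 110), (143, 109), (142, 111), (141, 111), (140, 116), (139, 85), (138, 31), (137, 47), (136, 93), (135, 89), (134, 67), (133, 29), (132, 39), (131, 39), (130, 38), (129, 41), (128, 38), (127, 33), (126, 40), (125, 40), (124, 38), (123, 37), (122, 36), (121, 39)]
```

View pics/w1e.png

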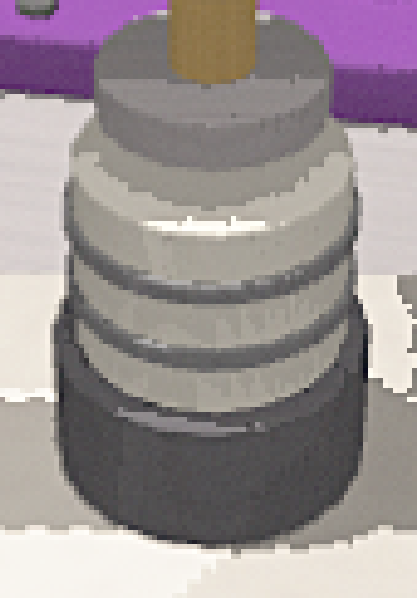

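```bash
cat > foot.py <<'E'
from h import *
ax=np.array([.539,-.207])
def zat(m,v,r,u=287.):
    """z where pixel ray crosses vertical plane tangent to cylinder r (facing camera) about screw axis"""
    o,d=ray(m,(u,v)); n=o[:2]-ax; n/=np.linalg.norm(n)
    t=(r-(o[:2]-ax)@n)/(d[:2]@n); return (o+t*d)[2]
E
python3 - <<'E'
from foot import *
import pickle
m=pickle.load(open("w1.pkl","rb"))
for n,v,r in [("disc top",195.5,.022),("disc bot",186.6,.022),("cas rim r27",175.5,.027),("cas flat edge r25.5",177,.0255),("cas bot",137.5,.027),("stem base",204.3,.008),("sleeve bottom",221.6,.0165)]:
    print(n,round(zat(m,v,r)*1000,1))
E
```

```text
disc top 111.4
disc bot 102.3
cas rim r27 94.1
cas flat edge r25.5 94.6
cas bot 50.9
stem base 111.8
sleeve bottom 133.7
```

Measured: disc bottom ≈102 mm, cassette top ≈94 mm, so the gap is ≈8 mm ±1.5 (within the stated 4–12) and the total turn is ≈186°. I'll go for the handle now.

```bash
python3 - <<'E'
from g import *
import pickle
m=pickle.load(open("w1.pkl","rb"))
print("axis stem", proj(m,[[.539,-.207,.12]]), "handle mid pred",proj(m,[[.481,-.2145,.233],[.481,-.2145,.258]]))
n=np.array([.974,.227,0])
for p in [(.673,-.174,.33),(.575,-.195,.34),(.4815,-.2145,.33)]: go(p)
rot([0,0,-1],-n)
E
```

```text
t 2.2 pos [ 0.6734 -0.1749  0.235 ] q [-0.192  1.283  0.023 -0.424  2.445  0.903] F [-0.38 -0.51  1.57]
axes x,y,z [[-0.628, -0.146, -0.765], [0.23, -0.973, -0.003], [-0.744, -0.178, 0.644]]
axis stem [[286.7334725  216.78747871]] handle mid pred [[279.09790985 359.36368969]
 [278.72333248 389.27877724]]
delta tool mm [-72.5  -1.2  61.4]
delta tool mm [-15.6  -3.4 144.5]
delta tool mm [ 53.6  -5.9 211. ]
turn [0.004 0.7   0.001]
```

Call:
arm_command(turn=[[0,0.08,0],[0,0.16,0],[0,0.26,0],[0,0.36,0],[0,0.46,0],[0,0.56,0],[0,0.64,0],[0,0.7,0]], delta_pos=[[-25,0,20],[-50,-1,41],[-72,-1,61],[-55,-2,87],[-35,-3,115],[-16,-3,144],[8,-4,168],[30,-5,190]], fingers=[-1,-1,-1,-1,-1,-1,-1,-1])

```text
time: 2.87
tool_pos: [0.5696, -0.2003, 0.3464]
orientation: [-0.087, -0.67, -0.078, 0.733]
force: [-0.9, -1.1, 1.2]
finger_gap: 0.0852
```

```bash
python3 - <<'E'
from g import *
n=np.array([.974,.227,0])
for p in [(.4815,-.2145,.33),(.4815,-.2145,.227)]: go(p)
rot([0,0,-1],-n)
E
```

```text
t 2.8667 pos [ 0.5696 -0.2003  0.3464] q [-0.39   0.197  1.224 -0.057  1.793  0.936] F [-0.93 -1.08  1.19]
axes x,y,z [[-0.088, -0.024, -0.996], [0.232, -0.973, 0.003], [-0.969, -0.231, 0.091]]
delta tool mm [24.5 -6.7 87.1]
delta tool mm [127.   -7.   77.7]
turn [ 0.005  0.091 -0.003]
```

Call:
arm_command(turn=[[0,0.04,0],[0,0.09,0],[0,0.09,0],[0,0.09,0],[0,0.09,0],[0,0.09,0],[0,0.09,0],[0,0.09,0]], delta_pos=[[8,-3,35],[17,-5,65],[24,-7,87],[24,-7,87],[24,-7,87],[40,-7,86],[40,-7,86],[40,-7,86]], fingers=[-1,-1,-1,-1,-1,-1,-1,-1])

```text
time: 3.53
tool_pos: [0.4819, -0.2143, 0.3161]
orientation: [0.084, 0.703, 0.081, -0.702]
force: [0.1, -0.4, -0.1]
finger_gap: 0.0849
```

```bash
python3 - <<'E'
from g import *
from bench import read_camera,camera_model
m=camera_model("wrist"); im=read_camera("wrist")
cv2.imwrite("pics/w2.png",im[:,:,::-1])
print(proj(m,[[.481,-.2145,.258],[.481,-.2145,.208],[.539,-.207,.208]]).round(0).tolist())
n=np.array([.974,.227,0])
go((.4815,-.2145,.227)); rot([0,0,-1],-n)
E
```

```text
t 3.5333 pos [ 0.4819 -0.2143  0.3161] q [-0.514 -0.089  1.572 -0.003  1.655  0.822] F [ 0.06 -0.44 -0.1 ]
axes x,y,z [[0.002, -0.004, -1.0], [0.232, -0.973, 0.004], [-0.973, -0.232, -0.001]]
[[284.0, 237.0], [284.0, 208.0], [294.0, 124.0]]
delta tool mm [89.1 -0.3  0.5]
turn [ 0.006 -0.001 -0.004]
```

View pics/w2.png

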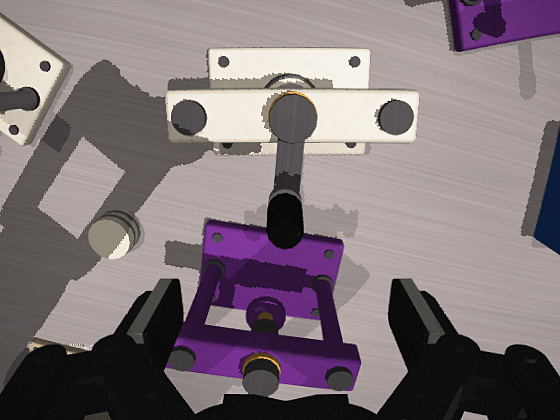

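The handle top shows at (285,233), between the jaws; the hub top at (292,118). Both are close to prediction.

```bash
python3 - <<'E'
from g import *
from bench import camera_model
m=camera_model("wrist"); 
print(onz(m,(292.5,118.5),.208),onz(m,(285,234),.258), onz(m,(189,118),.196),onz(m,(397,118),.196))
im=cv2.imread("pics/w2.png")[85:255,240:340]; cv2.imwrite("pics/w2c.png",cv2.resize(im,None,fx=3.5,fy=3.5,interpolation=cv2.INTER_CUBIC))
E
```

```text
t 3.5833 pos [ 0.482  -0.2144  0.3162] q [-0.514 -0.089  1.572 -0.003  1.655  0.822] F [-0.04 -0.13  0.46]
axes x,y,z [[0.002, -0.004, -1.0], [0.233, -0.973, 0.004], [-0.973, -0.233, -0.001]]
[ 0.54208929 -0.20546616  0.208     ] [ 0.48286893 -0.2144608   0.258     ] [ 0.52529461 -0.13701522  0.196     ] [ 0.55862576 -0.27568971  0.196     ]
```

View pics/w2c.png

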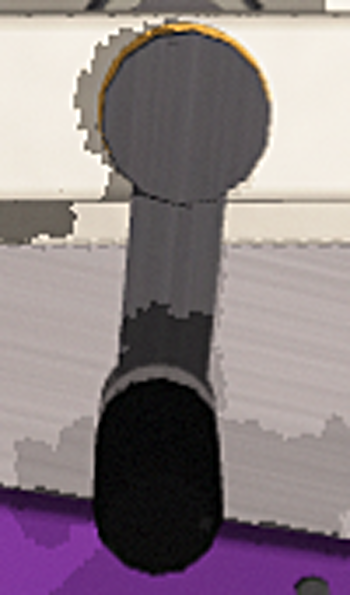

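Call:
arm_command(turn=[[0,0,0],[0,0,0],[0,0,0],[0,0,0],[0,0,0],[0,0,0],[0,0,0],[0,0,0]], delta_pos=[[25,0,0],[50,0,0],[70,0,0],[88,0,0],[88,0,0],[88,0,0],[88,0,0],[88,0,0]], fingers=[-1,-1,-1,-1,-1,0,0.4,1], force=25)

```text
time: 4.25
tool_pos: [0.4833, -0.2152, 0.2306]
orientation: [0.085, 0.704, 0.081, -0.701]
force: [-0.4, 1.0, 0.2]
finger_gap: 0.0516
```

Call:
arm_command(turn=[[0,0,0],[0,0,0],[0,0,0],[0,0,0],[0,0,0],[0,0,0],[0,0,0],[0,0,0]], delta_pos=[[0,0,0],[0,0,0],[0,0,0],[0,0,0],[0,0,0],[0,0,0],[0,0,0],[0,0,0]], fingers=[1,1,1,1,1,1,1,1])

```text
time: 4.92
tool_pos: [0.4842, -0.2155, 0.2324]
orientation: [0.086, 0.704, 0.08, -0.7]
force: [-0.5, 0.4, 5.8]
finger_gap: 0.0221
```

```bash
cat > circ.py <<'E'
from g import *
H=np.array([.541,-.206])
def arc(p0,a0,step,n=8,z=None):
    """deltas in tool axes carrying handle from angle a0 (deg) clockwise by step per row, relative to TCP now (handle presumed at TCP)"""
    out=[]
    for i in range(1,n+1):
        a=np.deg2rad(a0-step*i)
        p=np.array([*(H+.06*np.array([np.cos(a),np.sin(a)])),p0[2] if z is None else z])
        out.append((T.T@(p-p0)*1000).round(0).tolist())
    print(out)
E
python3 - <<'E'
from circ import *
p=st["tool_pos"];d=p[:2]-H;print("gap",st["finger_gap"],"r",np.linalg.norm(d),"ang",np.degrees(np.arctan2(d[1],d[0]))%360)
a=np.degrees(np.arctan2(d[1],d[0]))%360
arc(p,a,6,8,.228)
E
```

```text
t 4.9167 pos [ 0.4842 -0.2155  0.2324] q [-0.514 -0.066  1.701 -0.002  1.496  0.822] F [-0.5   0.37  5.76]
axes x,y,z [[0.007, -0.007, -1.0], [0.233, -0.972, 0.008], [-0.972, -0.233, -0.005]]
gap 0.02208572052814934 r 0.05763216361560842 ang 189.4579419547962
[[4.0, -6.0, 2.0], [4.0, -13.0, 0.0], [4.0, -18.0, -2.0], [4.0, -24.0, -4.0], [4.0, -30.0, -8.0], [4.0, -35.0, -12.0], [4.0, -39.0, -16.0], [4.0, -43.0, -21.0]]
```

```bash
cat > circ.py <<'E'
from g import *
def arc(a0,step,n=8):
    e=lambda a:.06*np.array([np.cos(np.deg2rad(a)),np.sin(np.deg2rad(a)),0])
    print([(T.T@(e(a0-step*i)-e(a0))*1000).round(0).tolist() for i in range(1,n+1)])
E
python3 - <<'E'
from circ import *
arc(189.,6)
E
```

```text
t 4.9167 pos [ 0.4842 -0.2155  0.2324] q [-0.514 -0.066  1.701 -0.002  1.496  0.822] F [-0.5   0.37  5.76]
axes x,y,z [[0.007, -0.007, -1.0], [0.233, -0.972, 0.008], [-0.972, -0.233, -0.005]]
[[-0.0, -6.0, -1.0], [-0.0, -12.0, -2.0], [-0.0, -18.0, -4.0], [-0.0, -24.0, -7.0], [-0.0, -29.0, -10.0], [-0.0, -34.0, -14.0], [-0.0, -39.0, -18.0], [-0.0, -43.0, -23.0]]
```

Call:
arm_command(turn=[[0,0,0],[0,0,0],[0,0,0],[0,0,0],[0,0,0],[0,0,0],[0,0,0],[0,0,0]], delta_pos=[[0,-6,-1],[0,-12,-2],[0,-18,-4],[0,-24,-7],[0,-29,-10],[0,-34,-14],[0,-39,-18],[0,-43,-23]], fingers=[1,1,1,1,1,1,1,1])

```text
time: 5.58
tool_pos: [0.4967, -0.1674, 0.2324]
orientation: [0.086, 0.704, 0.08, -0.7]
force: [-4.9, -0.4, 4.0]
finger_gap: 0.022
```

```bash
python3 - <<'E'
from circ import *
C=np.array([.4842,-.2155])-.06*np.array([np.cos(np.deg2rad(189)),np.sin(np.deg2rad(189))])
d=st["tool_pos"][:2]-C; a=np.degrees(np.arctan2(d[1],d[0]))%360
print("C",C,"r",np.linalg.norm(d),"ang",a,st["finger_gap"])
arc(a,6)
E
```

```text
t 5.5833 pos [ 0.4967 -0.1674  0.2324] q [-0.421 -0.081  1.716 -0.003  1.498  0.915] F [-4.92 -0.44  4.02]
axes x,y,z [[0.007, -0.007, -1.0], [0.233, -0.972, 0.008], [-0.972, -0.233, -0.005]]
C [ 0.5434613  -0.20611393] r 0.06070662626707641 ang 140.4135432897965 0.02203557229798203
[[-0.0, -4.0, -5.0], [0.0, -6.0, -11.0], [0.0, -9.0, -17.0], [0.0, -11.0, -23.0], [0.0, -12.0, -29.0], [0.0, -12.0, -35.0], [0.0, -12.0, -41.0], [0.0, -11.0, -48.0]]
```

Call:
arm_command(turn=[[0,0,0],[0,0,0],[0,0,0],[0,0,0],[0,0,0],[0,0,0],[0,0,0],[0,0,0]], delta_pos=[[0,-4,-5],[0,-6,-11],[0,-9,-17],[0,-11,-23],[0,-12,-29],[0,-12,-35],[0,-12,-41],[0,-11,-48]], fingers=[1,1,1,1,1,1,1,1])

```text
time: 6.25
tool_pos: [0.5413, -0.1451, 0.2325]
orientation: [0.085, 0.704, 0.081, -0.7]
force: [-4.0, -0.6, 3.6]
finger_gap: 0.0223
```

```bash
python3 - <<'E'
from circ import *
C=np.array([.5434,-.2061])
d=st["tool_pos"][:2]-C; a=np.degrees(np.arctan2(d[1],d[0]))%360
print("r",np.linalg.norm(d),"ang",a,st["finger_gap"])
arc(a,6)
E
```

```text
t 6.25 pos [ 0.5413 -0.1451  0.2325] q [-0.351  0.019  1.618 -0.003  1.497  0.984] F [-3.96 -0.6   3.6 ]
axes x,y,z [[0.007, -0.006, -1.0], [0.233, -0.972, 0.007], [-0.972, -0.233, -0.005]]
r 0.06104540683399446 ang 91.97969353568381 0.022272062148961866
[[0.0, 2.0, -6.0], [0.0, 4.0, -12.0], [0.0, 7.0, -18.0], [0.0, 10.0, -23.0], [0.0, 14.0, -28.0], [0.0, 18.0, -32.0], [0.0, 23.0, -36.0], [0.0, 28.0, -40.0]]
```

Call:
arm_command(turn=[[0,0,0],[0,0,0],[0,0,0],[0,0,0],[0,0,0],[0,0,0],[0,0,0],[0,0,0]], delta_pos=[[0,2,-6],[0,4,-12],[0,7,-18],[0,10,-23],[0,14,-28],[0,18,-32],[0,23,-36],[0,28,-40]], fingers=[1,1,1,1,1,1,1,1])

```text
time: 6.92
tool_pos: [0.5868, -0.1635, 0.2324]
orientation: [0.085, 0.704, 0.081, -0.7]
force: [-6.9, -0.8, 1.7]
finger_gap: 0.0219
```

```bash
python3 - <<'E'
from circ import *
C=np.array([.5434,-.2061])
d=st["tool_pos"][:2]-C; a=np.degrees(np.arctan2(d[1],d[0]))%360
print("r",np.linalg.norm(d),"ang",a,st["finger_gap"])
arc(a,5)
E
```

```text
t 6.9167 pos [ 0.5868 -0.1635  0.2324] q [-0.354  0.151  1.478 -0.004  1.505  0.982] F [-6.94 -0.79  1.71]
axes x,y,z [[0.006, -0.006, -1.0], [0.233, -0.972, 0.007], [-0.972, -0.233, -0.004]]
r 0.06080490147619123 ang 44.49061192749157 0.02194299962300579
[[0.0, 5.0, -2.0], [0.0, 9.0, -5.0], [0.0, 14.0, -6.0], [0.0, 19.0, -7.0], [0.0, 25.0, -8.0], [0.0, 30.0, -9.0], [0.0, 35.0, -8.0], [0.0, 40.0, -8.0]]
```

Call:
arm_command(turn=[[0,0,0],[0,0,0],[0,0,0],[0,0,0],[0,0,0],[0,0,0],[0,0,0],[0,0,0]], delta_pos=[[0,5,-2],[0,9,-5],[0,14,-6],[0,19,-7],[0,25,-8],[0,30,-9],[0,35,-8],[0,35,-8]], fingers=[1,1,1,1,1,1,1,1])

```text
time: 7.58
tool_pos: [0.6028, -0.1968, 0.2325]
orientation: [0.085, 0.704, 0.08, -0.701]
force: [-1.1, -1.7, 0.6]
finger_gap: 0.0224
```

Call:
arm_command(turn=[[0,0,0],[0,0,0],[0,0,0],[0,0,0],[0,0,0],[0,0,0],[0,0,0],[0,0,0]], delta_pos=[[0,0,0],[0,0,0],[0,0,0],[0,0,0],[0,0,0],[0,0,0],[0,0,0],[-5,0,0]], fingers=[0.4,-0.2,-0.6,-1,-1,-1,-1,-1])

```text
time: 8.25
tool_pos: [0.6023, -0.1965, 0.2364]
orientation: [0.085, 0.703, 0.081, -0.701]
force: [-0.2, 0.0, -0.6]
finger_gap: 0.0855
```

```bash
python3 - <<'E'
from circ import *
n=np.array([.974,.227,0]);zz=np.array([0,0,1]);t=.7
C=np.array([.5434,-.2061])
d=st["tool_pos"][:2]-C; a=np.degrees(np.arctan2(d[1],d[0]))%360
print("r",np.linalg.norm(d),"ang",a,st["finger_gap"])
go([.605,-.2,.345]);go([.674,-.175,.34]);go([.674,-.175,.235]); rot(-np.sin(t)*n-np.cos(t)*zz,-np.cos(t)*n+np.sin(t)*zz)
E
```

```text
t 8.25 pos [ 0.6023 -0.1965  0.2364] q [-0.394  0.216  1.397 -0.004  1.522  0.942] F [-0.2   0.   -0.59]
axes x,y,z [[0.004, -0.006, -1.0], [0.232, -0.973, 0.006], [-0.973, -0.233, -0.002]]
r 0.05964738054867115 ang 9.26504016343349 0.08550992811362862
delta tool mm [-108.5    4.7   -2.1]
delta tool mm [-103.4   -3.6  -75. ]
delta tool mm [  1.6  -4.2 -74.8]
turn [ 0.003 -0.703 -0.008]
```

Call:
arm_command(turn=[[0,0,0],[0,0,0],[0,-0.08,0],[0,-0.19,0],[0,-0.3,0],[0,-0.41,0],[0,-0.52,0],[0,-0.63,0]], delta_pos=[[-40,0,0],[-78,0,0],[-105,0,-20],[-105,-2,-50],[-105,-4,-75],[-105,-4,-75],[-80,-4,-75],[-50,-4,-75]], fingers=[-1,-1,-1,-1,-1,-1,-1,-1])

```text
time: 8.92
tool_pos: [0.6757, -0.1743, 0.2951]
orientation: [-0.104, -0.499, -0.055, 0.859]
force: [0.5, -1.0, 0.3]
finger_gap: 0.0853
```

```bash
python3 - <<'E'
from g import *
n=np.array([.974,.227,0]);zz=np.array([0,0,1]);t=.7
go([.674,-.175,.235]); rot(-np.sin(t)*n-np.cos(t)*zz,-np.cos(t)*n+np.sin(t)*zz)
E
```

```text
t 8.9167 pos [ 0.6757 -0.1743  0.2951] q [-0.212  0.969  0.351 -0.296  2.272  0.986] F [ 0.45 -1.    0.28]
axes x,y,z [[-0.481, -0.125, -0.868], [0.234, -0.972, 0.01], [-0.845, -0.198, 0.496]]
delta tool mm [ 53.1  -0.4 -28.2]
turn [-0.    -0.181 -0.012]
```

Call:
arm_command(turn=[[0,-0.05,0],[0,-0.1,0],[0,-0.15,-0.01],[0,-0.18,-0.01],[0,-0.18,-0.01],[0,-0.18,-0.01],[0,-0.18,-0.01],[0,-0.18,-0.01]], delta_pos=[[14,0,-7],[28,0,-14],[42,0,-21],[53,0,-28],[53,0,-28],[53,0,-28],[53,0,-28],[53,0,-28]], fingers=[-1,-1,-1,-1,-1,-1,-1,-1])

```text
time: 9.58
tool_pos: [0.6745, -0.1757, 0.2393]
orientation: [-0.105, -0.422, -0.046, 0.899]
force: [-0.2, 0.2, -0.3]
finger_gap: 0.0855
```

```bash
python3 - <<'E'
from g import *
import pickle
from bench import read_camera,camera_model
m=camera_model("wrist"); im=read_camera("wrist"); pickle.dump(m,open("w3.pkl","wb"))
im=np.ascontiguousarray(im[:,:,::-1]); cv2.imwrite("pics/w3.png",im)
s=read_camera("scene"); cv2.imwrite("pics/s3.png",s[:,:,::-1])
c=cv2.rotate(im[115:255,240:335],cv2.ROTATE_180)
cv2.imwrite("pics/w3c.png",cv2.resize(c,None,fx=4.2,fy=4.2,interpolation=cv2.INTER_CUBIC))
g=cv2.cvtColor(im,cv2.COLOR_BGR2GRAY)
for u in (284,286,288): print(u,[(v,int(g[v,u])) for v in range(235,128,-1)])
E
```

```text
t 9.5833 pos [ 0.6745 -0.1757  0.2393] q [-0.192  1.277  0.022 -0.425  2.443  0.907] F [-0.16  0.23 -0.34]
axes x,y,z [[-0.621, -0.149, -0.769], [0.228, -0.974, 0.005], [-0.75, -0.172, 0.639]]
284 [(235, 31), (234, 36), (233, 37), (232, 29), (231, 38), (230, 35), (229, 33), (228, 34), (227, 31), (226, 33), (225, 37), (224, 34), (223, 34), (222, 33), (221, 36), (220, 32), (219, 33), (218, 32), (217, 36), (216, 33), (215, 33), (214, 34), (213, 34), (212, 34), (211, 34), (210, 35), (209, 34), (208, 35), (207, 30), (206, 33), (205, 36), (204, 35), (203, 33), (202, 26), (201, 64), (200, 75), (199, 78), (198, 75), (197, 78), (196, 77), (195, 76), (194, 78), (193, 80), (192, 77), (191, 71), (190, 69), (189, 63), (188, 67), (187, 64), (186, 67), (185, 66), (184, 64), (183, 69), (182, 75), (181, 71), (180, 73), (179, 71), (178, 70), (177, 77), (176, 80), (175, 76), (174, 66), (173, 130), (172, 255), (171, 254), (170, 253), (169, 168), (168, 122), (167, 122), (166, 125), (165, 128), (164, 124), (163, 126), (162, 126), (161, 127), (160, 100), (159, 101), (158, 55), (157, 46), (156, 43), (155, 9
[... 2025 characters left out ...]
, (189, 69), (188, 68), (187, 67), (186, 67), (185, 65), (184, 65), (183, 73), (182, 75), (181, 73), (180, 69), (179, 74), (178, 72), (177, 73), (176, 72), (175, 69), (174, 79), (173, 93), (172, 226), (171, 244), (170, 215), (169, 135), (168, 113), (167, 114), (166, 115), (165, 116), (164, 113), (163, 114), (162, 112), (161, 118), (160, 116), (159, 83), (158, 52), (157, 49), (156, 41), (155, 115), (154, 119), (153, 115), (152, 116), (151, 116), (150, 112), (149, 117), (148, 124), (147, 64), (146, 49), (145, 48), (144, 44), (143, 62), (142, 120), (141, 116), (140, 113), (139, 113), (138, 114), (137, 113), (136, 119), (135, 93), (134, 20), (133, 36), (132, 79), (131, 76), (130, 30), (129, 31)]
```

View pics/w3c.png

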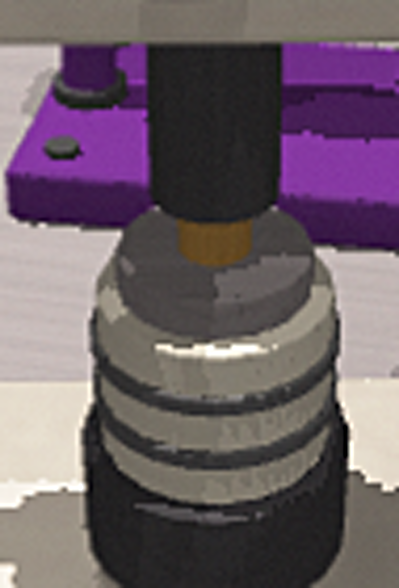

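View pics/w3.png

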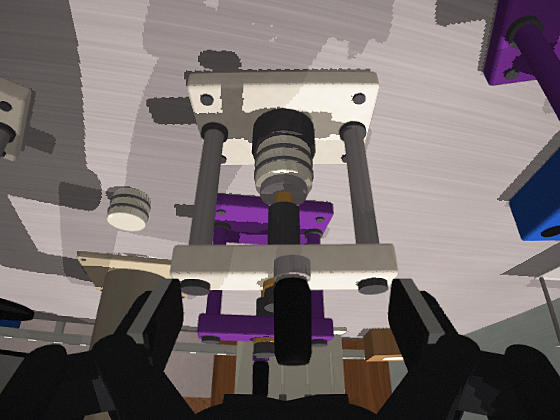

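```bash
python3 - <<'E'
import foot
from foot import *
import pickle
foot.ax=np.array([.541,-.206])
m1=pickle.load(open("w1.pkl","rb"));m=pickle.load(open("w3.pkl","rb"))
f=lambda n,mm,L:print(n,{k:round(zat(mm,v,r,286.)*1000,1) for k,v,r in L})
f("before",m1,[("disctop",195.5,.022),("discbot",186.6,.022),("cas rim",175.5,.027),("cas bot",137.5,.027),("stem base",204.2,.008),("sleeve",221.5,.0155)])
f("after",m,[("disctop",183.5,.022),("discbot",173.3,.022),("cas rim",171.,.027),("cas bot",134.8,.027),("stem base",191.3,.008),("sleeve",201.4,.0155)])
for u,mm,r in [(160,m,0)]: pass
E
```

```text
before {'disctop': np.float64(112.7), 'discbot': np.float64(103.7), 'cas rim': np.float64(95.6), 'cas bot': np.float64(52.8), 'stem base': np.float64(113.0), 'sleeve': np.float64(134.2)}
after {'disctop': np.float64(105.4), 'discbot': np.float64(94.3), 'cas rim': np.float64(95.5), 'cas bot': np.float64(53.1), 'stem base': np.float64(104.3), 'sleeve': np.float64(119.8)}
```

Foot is down on the cassette and the cassette is upright. The sleeve dropped about 14.4–15 mm and the foot about 8.3 mm, so compression is ≈6.5 mm (≈78° past contact). That is inside the 4.6–10.4 mm band but a bit low. I'll re-grip and add about 12°.

```bash
python3 - <<'E'
from g import *
n=np.array([.974,.227,0])
go((.675,-.176,.32));go((.603,-.197,.34)); rot([0,0,-1],-n)
E
```

```text
t 9.6833 pos [ 0.6745 -0.1757  0.2394] q [-0.192  1.277  0.022 -0.425  2.443  0.907] F [-0.13  0.22  0.31]
axes x,y,z [[-0.621, -0.149, -0.769], [0.228, -0.974, 0.005], [-0.75, -0.172, 0.639]]
delta tool mm [-62.3   0.8  51.2]
delta tool mm [-29.8   5.  121.6]
turn [-0.001  0.693 -0.005]
```

Call:
arm_command(turn=[[0,0.08,0],[0,0.17,0],[0,0.27,0],[0,0.37,0],[0,0.48,0],[0,0.59,0],[0,0.69,0],[0,0.69,0]], delta_pos=[[-30,0,25],[-60,1,50],[-62,1,60],[-55,2,75],[-45,3,95],[-38,4,110],[-30,5,121],[-30,5,121]], fingers=[-1,-1,-1,-1,-1,-1,-1,-1])

```text
time: 10.35
tool_pos: [0.6033, -0.1978, 0.346]
orientation: [0.084, 0.706, 0.077, -0.699]
force: [-0.3, -0.1, 0.2]
finger_gap: 0.0856
```

```bash
python3 - <<'E'
from g import *
n=np.array([.974,.227,0])
go((.603,-.197,.34));go((.603,-.197,.231)); rot([0,0,-1],-n)
E
```

```text
t 10.35 pos [ 0.6033 -0.1978  0.346 ] q [-0.395  0.195  1.225 -0.004  1.708  0.946] F [-0.29 -0.14  0.18]
axes x,y,z [[0.012, -0.009, -1.0], [0.226, -0.974, 0.012], [-0.974, -0.226, -0.009]]
delta tool mm [ 5.9 -0.9  0.2]
delta tool mm [114.9  -2.2   1.2]
turn [-0.001 -0.009 -0.012]
```

Call:
arm_command(turn=[[0,-0.01,-0.01],[0,-0.01,-0.01],[0,-0.01,-0.01],[0,-0.01,-0.01],[0,-0.01,-0.01],[0,-0.01,-0.01],[0,-0.01,-0.01],[0,-0.01,-0.01]], delta_pos=[[25,0,0],[55,-1,1],[80,-2,1],[100,-2,1],[114,-2,1],[114,-2,1],[114,-2,1],[114,-2,1]], fingers=[-1,-1,-1,-1,-1,-1,0,0.4])

```text
time: 11.02
tool_pos: [0.6046, -0.1976, 0.2349]
orientation: [0.082, 0.704, 0.079, -0.701]
force: [-0.1, 0.2, -0.0]
finger_gap: 0.0637
```

Call:
arm_command(turn=[[0,0,0],[0,0,0],[0,0,0],[0,0,0],[0,0,0],[0,0,0],[0,0,0],[0,0,0]], delta_pos=[[0,0,0],[0,0,0],[0,0,0],[0,0,0],[0,0,0],[0,0,0],[0,0,0],[0,0,0]], fingers=[1,1,1,1,1,1,1,1])

```text
time: 11.68
tool_pos: [0.6053, -0.1976, 0.2365]
orientation: [0.082, 0.704, 0.079, -0.7]
force: [-1.2, 1.3, 5.1]
finger_gap: 0.0223
```

```bash
python3 - <<'E'
from circ import *
C=np.array([.5434,-.2061])
d=st["tool_pos"][:2]-C; a=np.degrees(np.arctan2(d[1],d[0]))
print("r",np.linalg.norm(d),"ang",a,st["finger_gap"])
arc(9,3,4)
E
```

```text
t 11.6833 pos [ 0.6053 -0.1976  0.2365] q [-3.950e-01  2.230e-01  1.389e+00 -1.000e-03  1.522e+00  9.470e-01] F [-1.16  1.29  5.07]
axes x,y,z [[0.006, -0.004, -1.0], [0.227, -0.974, 0.005], [-0.974, -0.227, -0.005]]
r 0.06245783424592259 ang 7.7893524576978725 0.022250431374730175
[[0.0, 3.0, 0.0], [0.0, 6.0, 1.0], [0.0, 9.0, 1.0], [0.0, 12.0, 2.0]]
```

Call:
arm_command(turn=[[0,0,0],[0,0,0],[0,0,0],[0,0,0],[0,0,0],[0,0,0],[0,0,0],[0,0,0]], delta_pos=[[0,3,0],[0,6,1],[0,9,1],[0,12,2],[0,12,2],[0,12,2],[0,12,2],[0,12,2]], fingers=[1,1,1,1,1,1,1,1])

```text
time: 12.35
tool_pos: [0.6055, -0.2104, 0.2366]
orientation: [0.082, 0.704, 0.079, -0.701]
force: [-5.9, 0.8, 2.5]
finger_gap: 0.0222
```

Call:
arm_command(turn=[[0,0,0],[0,0,0],[0,0,0],[0,0,0],[0,0,0],[0,0,0],[0,0,0],[0,0,0]], delta_pos=[[0,0,0],[0,0,0],[0,0,0],[0,0,0],[0,0,0],[0,0,0],[0,0,0],[-5,0,0]], fingers=[0.4,-0.2,-0.6,-1,-1,-1,-1,-1])

```text
time: 13.02
tool_pos: [0.605, -0.2101, 0.2405]
orientation: [0.082, 0.704, 0.079, -0.701]
force: [-0.1, -0.3, -1.0]
finger_gap: 0.0853
```

```bash
python3 - <<'E'
from circ import *
n=np.array([.974,.227,0]);zz=np.array([0,0,1]);t=.7
C=np.array([.5434,-.2061])
d=st["tool_pos"][:2]-C; a=np.degrees(np.arctan2(d[1],d[0]))
print("r",np.linalg.norm(d),"ang",a,st["finger_gap"])
go([.674,-.175,.34]);go([.674,-.175,.235]); rot(-np.sin(t)*n-np.cos(t)*zz,-np.cos(t)*n+np.sin(t)*zz)
E
```

```text
t 13.0167 pos [ 0.605  -0.2101  0.2405] q [-0.413  0.235  1.369 -0.002  1.533  0.93 ] F [-0.12 -0.29 -1.  ]
axes x,y,z [[0.003, -0.004, -1.0], [0.226, -0.974, 0.004], [-0.974, -0.226, -0.002]]
r 0.061748514399898036 ang -3.689980858722488 0.08527750260966199
delta tool mm [-99.4 -18.1 -75.4]
delta tool mm [  5.6 -18.6 -75.1]
turn [-0.002 -0.702 -0.004]
```

Call:
arm_command(turn=[[0,0,0],[0,0,0],[0,-0.08,0],[0,-0.19,0],[0,-0.3,0],[0,-0.41,0],[0,-0.52,0],[0,-0.63,0]], delta_pos=[[-40,0,0],[-78,0,0],[-100,-5,-20],[-100,-12,-50],[-100,-18,-75],[-100,-18,-75],[-80,-18,-75],[-50,-18,-75]], fingers=[-1,-1,-1,-1,-1,-1,-1,-1])

```text
time: 13.68
tool_pos: [0.6754, -0.1747, 0.3004]
orientation: [-0.101, -0.494, -0.053, 0.862]
force: [1.2, 0.1, 0.1]
finger_gap: 0.0852
```

```bash
python3 - <<'E'
from g import *
n=np.array([.974,.227,0]);zz=np.array([0,0,1]);t=.7
go([.674,-.175,.237]); rot(-np.sin(t)*n-np.cos(t)*zz,-np.cos(t)*n+np.sin(t)*zz)
E
```

```text
t 13.6833 pos [ 0.6754 -0.1747  0.3004] q [-0.213  0.994  0.306 -0.304  2.303  0.98 ] F [1.21 0.05 0.06]
axes x,y,z [[-0.491, -0.122, -0.863], [0.228, -0.974, 0.008], [-0.841, -0.192, 0.506]]
delta tool mm [ 55.4  -0.6 -30.8]
turn [-0.004 -0.17  -0.007]
```

Call:
arm_command(turn=[[0,-0.05,0],[0,-0.1,0],[0,-0.15,-0.01],[0,-0.17,-0.01],[0,-0.17,-0.01],[0,-0.17,-0.01],[0,-0.17,-0.01],[0,-0.17,-0.01]], delta_pos=[[14,0,-7],[28,0,-14],[42,0,-21],[55,0,-31],[55,0,-31],[55,0,-31],[55,0,-31],[55,0,-31]], fingers=[-1,-1,-1,-1,-1,-1,-1,-1])

```text
time: 14.35
tool_pos: [0.6734, -0.1755, 0.2414]
orientation: [-0.102, -0.423, -0.046, 0.899]
force: [0.3, 0.6, 0.3]
finger_gap: 0.0853
```

```bash
python3 - <<'E'
from g import *
import pickle
from bench import read_camera,camera_model
m=camera_model("wrist"); im=read_camera("wrist"); pickle.dump(m,open("w4.pkl","wb"))
im=np.ascontiguousarray(im[:,:,::-1]); cv2.imwrite("pics/w4.png",im)
s=read_camera("scene")[:,:,::-1]; cv2.imwrite("pics/s4.png",s)
c=cv2.rotate(im[115:255,240:335],cv2.ROTATE_180)
cv2.imwrite("pics/w4c.png",np.hstack([cv2.resize(c,None,fx=4.2,fy=4.2,interpolation=cv2.INTER_CUBIC),cv2.resize(s[140:260,200:280],(392,588),interpolation=cv2.INTER_CUBIC)]))
g=cv2.cvtColor(im,cv2.COLOR_BGR2GRAY)
for u in (284,286): print(u,[(v,int(g[v,u])) for v in range(206,128,-1)])
b=cv2.imread("pics/scene0.png"); d=cv2.absdiff(b,np.ascontiguousarray(s)).max(2)
print("spare press region diff", (d[205:330,325:420]>40).sum(), "handle", (d[212:245,395:418]>40).sum())
E
```

```text
t 14.35 pos [ 0.6734 -0.1755  0.2414] q [-0.194  1.275  0.022 -0.422  2.448  0.911] F [0.26 0.62 0.3 ]
axes x,y,z [[-0.622, -0.144, -0.769], [0.222, -0.975, 0.003], [-0.751, -0.169, 0.639]]
284 [(206, 39), (205, 40), (204, 41), (203, 40), (202, 40), (201, 39), (200, 40), (199, 38), (198, 34), (197, 73), (196, 77), (195, 77), (194, 77), (193, 77), (192, 77), (191, 76), (190, 77), (189, 72), (188, 65), (187, 95), (186, 97), (185, 97), (184, 97), (183, 96), (182, 94), (181, 96), (180, 105), (179, 85), (178, 82), (177, 82), (176, 75), (175, 76), (174, 80), (173, 80), (172, 74), (171, 98), (170, 135), (169, 253), (168, 254), (167, 221), (166, 139), (165, 120), (164, 125), (163, 125), (162, 127), (161, 126), (160, 125), (159, 126), (158, 132), (157, 85), (156, 74), (155, 55), (154, 51), (153, 64), (152, 119), (151, 116), (150, 114), (149, 115), (148, 114), (147, 113), (146, 116), (145, 122), (144, 64), (143, 57), (142, 48), (141, 53), (140, 85), (139, 123), (138, 114), (137, 126), (136, 125), (135, 123), (134, 128), (133, 129), (132, 73), (131, 36), (130, 48), (129, 96)]
286 [(206, 35), (2
[... 215 characters left out ...]
), (185, 99), (184, 95), (183, 95), (182, 95), (181, 97), (180, 104), (179, 80), (178, 79), (177, 78), (176, 78), (175, 78), (174, 83), (173, 80), (172, 72), (171, 102), (170, 135), (169, 253), (168, 254), (167, 219), (166, 133), (165, 121), (164, 126), (163, 125), (162, 125), (161, 129), (160, 126), (159, 123), (158, 127), (157, 145), (156, 82), (155, 52), (154, 54), (153, 65), (152, 116), (151, 116), (150, 115), (149, 115), (148, 114), (147, 116), (146, 116), (145, 134), (144, 64), (143, 61), (142, 56), (141, 51), (140, 83), (139, 121), (138, 126), (137, 125), (136, 125), (135, 126), (134, 126), (133, 136), (132, 67), (131, 38), (130, 51), (129, 93)]
spare press region diff 2890 handle 130
```

View pics/w4c.png

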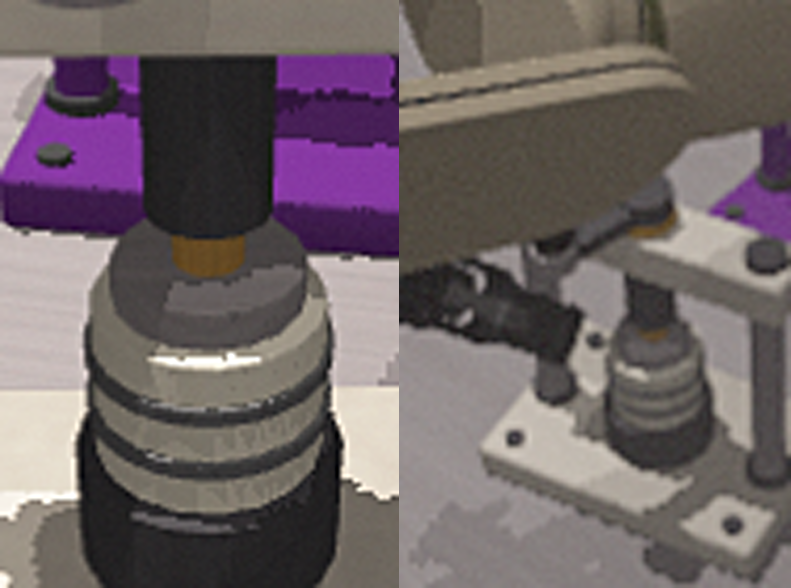

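```bash
python3 - <<'E'
import foot
from foot import *
import pickle
foot.ax=np.array([.541,-.206])
m=pickle.load(open("w4.pkl","rb"))
print({k:round(zat(m,v,r,286.)*1000,1) for k,v,r in [("disctop",179.6,.022),("discbot",171.2,.022),("cas rim",168.1,.027),("cas bot",132.2,.027),("stem base",188.2,.008),("sleeve",197.5,.0155)]})
E
```

```text
{'disctop': np.float64(104.0), 'discbot': np.float64(94.9), 'cas rim': np.float64(95.2), 'cas bot': np.float64(52.9), 'stem base': np.float64(103.7), 'sleeve': np.float64(118.5)}
```

View pics/s4.png

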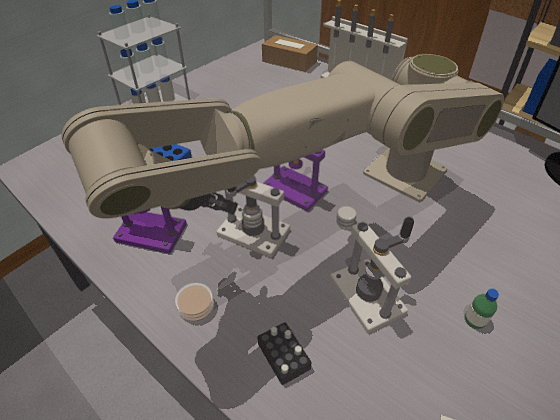

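Call:
arm_command(turn=[[0,0,0],[0,0.05,0],[0,0.1,0],[0,0.15,0],[0,0.15,0],[0,0.15,0],[0,0.15,0],[0,0.15,0]], delta_pos=[[-15,0,12],[-30,0,25],[-45,0,37],[-60,0,50],[-60,0,50],[-60,0,50],[-60,0,50],[-60,0,50]], fingers=[-1,-1,-1,-1,-1,-1,-1,-1])

```text
time: 15.12
tool_pos: [0.6732, -0.1753, 0.3187]
orientation: [-0.098, -0.488, -0.054, 0.866]
force: [0.3, 0.3, -0.2]
finger_gap: 0.0856
```

```bash
python3 - <<'E'
from g import *
from bench import env
print(env.close_job())
E
```

```text
t 15.1167 pos [ 0.6732 -0.1753  0.3187] q [-0.214  1.037  0.209 -0.324  2.369  0.955] F [ 0.31  0.26 -0.17]
axes x,y,z [[-0.504, -0.117, -0.856], [0.222, -0.975, 0.003], [-0.835, -0.189, 0.517]]
the job is handed in; nothing more can be done
None
```

The loaded white press is clamped and handed in at about 15 s. I wound its crank clockwise about 192° in total (180°, a look, then 12° more) and let go, with the arm drawn clear of everything.

- **Clamping:** In the last wrist picture the foot bears on an upright cassette. By my estimate the foot is pushed about 6.4–7 mm into its sleeve, roughly 80° past first contact. The accepted band is 4.6–10.4 mm and the target 7.5 mm.
- **Where the checks disagreed:** The visible stem length gave 6.4 mm. Sleeve travel minus foot travel gave about 7 mm. Both came from picture edges good to about 1 mm, with known sizes such as the disc thickness and the free stem also reading about 1 mm off.
- **Empty press:** A pixel comparison of its area flagged changes, which I took for the arm's shadow. Its handle shows at the same place in the scene picture, near (406,227), as at the start.
- **Force:** The wrist force read close to zero at the end.

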